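# Stack the day's pill tower in its spring dock

### The arm

A 6-joint arm with a two-finger parallel gripper is mounted at the origin on the work surface. World frame = base frame: x ahead of the robot, y to its left, z up, the work surface at z = 0. Lengths are in m, angles in degrees, forces in N, time in s.
With the tool pointing down it reaches from about 0.25 to 0.725 m from the base axis. Payload 9.7 kg.
Tool frame: the origin (TCP) lies midway between the tips of the shut fingers; the grasp point (between the pads) lies 19 mm behind it; z points along the fingers, y is the line along which they close (so a half turn about z gives the same grasp; the last joint's range is limited). The gripper opens to 85 mm and grips with 20 to 120 N. Pads are 22 mm wide; open, the fingers measure 114 mm over their backs; the gripper's body (76 mm by 85 mm) begins 54 mm behind the grasp point. The pads swing forward as they close: fully open they stand 13 mm farther back than shut.
Start: joints at [-69.041, 4.979, 10.078, 95.1, 0, 90], TCP at [0.197, -0.514, 0.231] pointing down, gripper open.
Joint ranges: [-179.16, 179.16], [-48.56, 103.87], [-65.8, 70.77], [-126.05, 130.52], [-82.76, 87.17], [-180, 180]. Speed limits (degrees/s): [127.2, 127.2, 147.25, 180, 180, 180].

### API

Orientations are given as [roll, pitch, yaw] about the fixed x, y, z axes, in that order (R = Rz(yaw) Ry(pitch) Rx(roll)).
In Python, from workcell import bot gives the robot as it stands. The module is installed in compiled form; this text tells all that it offers.
- The arm moves only by the tool send_rows, never from a script. Its argument "moves" is one flat list of numbers, 7 for each row, row after row: the shift along the world's x, y, z normalised to -1 to 1, where 1 is 0.025 m, then the turn, a rotation vector about the world's x, y, z normalised to -1 to 1, where 1 is 0.15 rad, then the closure, from -1 (fully open) to 1 (shut), so that 0 is half open. A call has 1 to 8 rows; each row shifts and turns the commanded pose from where the row before left it; what a row does not reach is not made up. A row lasts 1/8 s, in which the tool goes at most 62.5 mm and 10.7 degrees, less where a joint would pass 70% of its speed; a pose out of reach is approached as far as the arm can. A call with a number of a shift or a turn outside -1 to 1 is refused whole. A call with a gripper value outside its range is refused whole. The fingers move at their own pace and stop on an object; "squeeze" is the grip in N (left out, the last holds). Time passes only in rows, so rows that do not move let the fingers close. It gives the time, the measured TCP pose, the force, the opening and the grip force at its end, in the units of the state.
- bot.get_obs(): the state, without advancing time (a new reading comes with each control period).
- bot.camera(name): name is "side" or "top"; returns a dict with "color" (420x560x3 uint8, red, green, blue), "camera_matrix" (3x3 intrinsics, pixels), "R" (3x3) and "t" (3): a world point X has camera coordinates R X + t. Camera axes: x right, y down, z forward; pixel columns grow to the right and rows downward; lengths in m; the calibration is good to about 2 mm. A picture is of the moment at which its call begins. There is no depth.
- bot.job_done(): hands the job in; it is judged then, once.
Trained networks look in the newest picture that a camera, given by its name, has taken for a name from the list of things; names that differ only in an ending like _2 or _b are one class to them, and where a whole thing is asked for, a point or a joint stands for the part that bears it (a point fixed in the world has none). Each returns a list of dicts, best first, with "p" (0 to 1); they miss things now and then, are a little off and sometimes report something else, mostly with a low value. They report only what shows in the picture. A call takes as long as a camera call. They do not tell look-alikes from the thing itself.
- bot.boxes_of(camera, query): "extent" ([left, top, right, bottom] in pixels, round what is visible of it).
- bot.trace(camera, query): "region" (420x560 bool, what is visible of it) and "extent" ([left, top, right, bottom] in pixels, round what is visible of it).
- bot.landmark_of(camera, query): "pixel" ([column, row] in pixels: a listed point, or the origin of a listed thing).
The state is a dict: "time": time; "q": joint angles; "qd": joint speeds; "joint_efforts": joint torques, N m; "ee_pos": TCP position; "tcp_rot": TCP orientation; "wrist_force": force on the tool from outside, world axes, zero at the start; "torque": the same for the moment, N m; "opening": finger opening in m; "grasp_force": force on a finger pad.
Only numpy, scipy, OpenCV 4.12 (cv2) and the standard library are available. Lean on these libraries where they do the work, as an engineer would, in place of code of your own. Each camera call takes 0.05 s, during which the arm holds its last target. There are 200 camera calls.

### The job

Put together the pill tower: first press the blue pot down into the white spring-jawed dock until it is fully home, then nest the yellow pot on it, then the red pot, and last the aluminium lid with the knob, each seated fully and upright. Let go of everything, and leave the turtle, the tin, the bottle, the vase and the remote where they are.

Things in the scene. Friction and masses are not known exactly. Their poses are not given: they have to be found in the camera images.
- dock: Fixed white plate 80 (x) x 110 (y) x 14 mm; origin under its centre, z up. Central round recess 42 mm wide, floor 7 mm above the worktop. On its y axis two spring jaws with steel bars (along x), 32 mm apart, tops 24.5 mm up; end stops 28 mm high at y = +-55. A foot pushed straight down (about 5 to 12 N) parts the bars, which snap in above it. Home: the blue pot's origin is 7 mm above the dock's.
- pot_blue: Blue plastic pill pot, round, upright, 48 mm tall, loose, 50 g. Origin: centre of its underside, z up. Foot 28 mm wide at the bottom, 40 mm at height 8 to 10, neck 30 mm, shoulder at 18. Above it a 52 mm cylinder to grip, with a socket 44 mm wide, 19 mm deep in its top. Only set down on the dock it stays on the jaw bars, about 12 mm too high; it must be pushed in.
- pot_yellow: Yellow pill pot, same size, shape and origin as the blue one, loose, upright. Nested: its foot is inside the socket of the pot below, its shoulder on that pot's rim, its origin 30 mm above that pot's origin. It drops in without force if within about 5 mm of centre.
- pot_red: Red pill pot, same size, shape and origin as the blue one, loose, upright. Nests like the yellow pot: origin 30 mm above the origin of the pot below.
- lid: Aluminium lid of the tower, round, upright, loose, 50 g. Origin: centre of its underside, z up. Foot like the pots' (18 mm high), then a flange 52 mm wide and 5 mm thick, then a knob 20 mm wide from 23 to 49.5 mm height, to grip it by. Nests like the pots: origin 30 mm above that of the pot below.
- turtle: Small ceramic turtle, green shell, white head towards -x, about 75 by 54 mm, 35 mm high, loose. Origin: centre of its underside. To be left alone.
- tin: Round closed aluminium tin without a knob, 74 mm across, 32 mm high, loose. Origin: centre of its underside. To be left alone.
- bottle: Small amber pill bottle with a white label and cap, 38 mm across, 62 mm high, loose. Origin: centre of its underside. To be left alone.
- vase: Empty glass bud vase, 64 mm across, 92 mm high, loose, standing far left. Origin: centre of its underside. To be left alone.
- remote: White fan remote lying flat, 125 (x) by 38 by 16 mm, loose, at the right-hand side. Origin: centre of its underside. To be left alone.
Not all that is in view belongs to the job. There is more than one size of the pot_blue; the job needs the smaller.

How it is judged (in metres and radians):
On the way, in this order (a step that is already met when the one before it is completed fails the run):
1. the blue pot is pressed home in the dock (horizontal distance between pot_blue and dock below 0.006 m and z of pot_blue in the frame of dock between 0.004 and 0.01 m and angle between pot_blue's own z axis and vertical below 0.1 rad), for 0.2 s.
2. the yellow pot is nested on the blue one, which is still home (all of step 1 and horizontal distance between pot_yellow and pot_blue below 0.006 m and z of pot_yellow in the frame of pot_blue between 0.027 and 0.033 m and angle between pot_yellow's own z axis and vertical below 0.1 rad), for 0.2 s.
3. the red pot is nested on the yellow one, the rest still in place (all of step 2 and horizontal distance between pot_red and pot_yellow below 0.006 m and z of pot_red in the frame of pot_yellow between 0.027 and 0.033 m and angle between pot_red's own z axis and vertical below 0.1 rad), for 0.2 s.
4. the lid is nested on the red pot, the rest still in place (all of step 3 and horizontal distance between lid and pot_red below 0.006 m and z of lid in the frame of pot_red between 0.027 and 0.033 m and angle between lid's own z axis and vertical below 0.1 rad), for 0.2 s.
At the end, for the whole second after the job is handed in: Blue pot home in the dock (origin 7 mm above the dock's), then yellow, red and lid in that order, each 30 mm above the one below; each within 3 mm in height, 6 mm sideways, 0.1 rad of upright; all released and at rest (all of step 4 and linear speed of each of pot_blue, pot_yellow, pot_red, lid below 0.01 m/s and angular speed of each of pot_blue, pot_yellow, pot_red, lid below 0.1 rad/s and contact force between each of pot_blue, pot_yellow, pot_red, lid and the fingers below 0.1 N); the robot touches nothing.
It fails at once if the turtle is moved by more than 25 mm or tipped (distance of turtle from where it was at the start of the episode above 0.025 m or angle between turtle's own z axis and vertical above 0.5 rad).
It fails at once if the tin is moved by more than 25 mm or tipped (distance of tin from where it was at the start of the episode above 0.025 m or angle between tin's own z axis and vertical above 0.5 rad).
It fails at once if the bottle is moved by more than 25 mm or tipped (distance of bottle from where it was at the start of the episode above 0.025 m or angle between bottle's own z axis and vertical above 0.5 rad).
It fails at once if the vase is moved by more than 25 mm or tipped (distance of vase from where it was at the start of the episode above 0.025 m or angle between vase's own z axis and vertical above 0.5 rad).
It fails at once if the remote is moved by more than 25 mm or tipped (distance of remote from where it was at the start of the episode above 0.025 m or angle between remote's own z axis and vertical above 0.5 rad).
It also fails if it takes over 120 s, if anything falls off the work surface, if the arm or the gripper's body presses on something with over 40 N, if the wrist force passes 120 N, or if a joint passes its speed limit or range.

## Working session

There is one attempt and no reset: what is moved stays moved. The work goes in short steps, Python scripts to look and compute and a tool call to move; the robot and the scene stay as the last step left them, time stands still between calls to the robot, and variables do not carry over. Pictures are saved under pics/ and viewed, at most 14 in all, crops included, and the job is handed in when it is done.

Besides the shell and the picture viewer there is one more tool, called after "Request:" by a JSON object that holds its "method" and its "body". send_rows: Moves the arm, as the interface text tells. Its arguments: {"type":"object","properties":{"moves":{"type":"array"},"squeeze":{"type":"number"}},"required":["moves"]}

```bash
mkdir -p pics; cat > h.py <<'E'
import numpy as np, cv2
from workcell import bot
def shot(n,f=None):
    c=bot.camera(n)
    if f: cv2.imwrite('pics/'+f,c['color'][:,:,::-1])
    return c
def back(c,px,z):
    K,R,t=map(np.array,(c['camera_matrix'],c['R'],c['t']))
    d=R.T@np.linalg.solve(K,[px[0],px[1],1.]); o=-R.T@t
    return o+d*(z-o[2])/d[2]
def proj(c,X):
    p=np.array(c['camera_matrix'])@(np.array(c['R'])@np.array(X)+np.array(c['t'])); return p[:2]/p[2]
E
python3 - <<'E'
from h import *
T=shot('top','t0.png');S=shot('side','s0.png')
for n,c in(('top',T),('side',S)):
    print(n,-np.array(c['R']).T@np.array(c['t']))
    for q in ['dock','pot_blue','pot_yellow','pot_red','lid','turtle','tin','bottle','vase','remote']:
        for r in bot.landmark_of(n,q)[:3]:
            print(q,round(r['p'],2),np.round(r['pixel']),np.round(back(c,r['pixel'],.007 if q!='x' else 0),3)[:2], end=' ')
        print([ (round(r['p'],2),np.round(r['extent']).astype(int).tolist()) for r in bot.boxes_of(n,q)[:3]])
print(bot.get_obs())
E
```

```text
top [ 0.30149845 -0.07988829  1.31982758]
dock 0.66 [276. 214.] [ 0.503 -0.023] dock 0.39 [225. 161.] [0.67  0.129] [(0.84, [253, 197, 298, 238]), (0.69, [309, 154, 333, 171]), (0.45, [419, 200, 435, 241])]
pot_blue 0.57 [367. 274.] [ 0.319 -0.281] pot_blue 0.55 [367. 241.] [ 0.413 -0.289] [(0.65, [360, 264, 383, 288]), (0.5, [361, 228, 384, 247]), (0.36, [162, 232, 183, 253])]
pot_yellow 0.65 [384. 190.] [ 0.565 -0.346] pot_yellow 0.46 [431. 218.] [ 0.475 -0.479] [(0.51, [378, 179, 393, 194])]
pot_red 0.68 [316. 166.] [ 0.645 -0.147] [(0.73, [311, 155, 332, 171])]
lid 0.7 [173. 208.] [0.53  0.286] lid 0.6 [175. 240.] [0.433 0.278] [(0.58, [162, 198, 181, 211])]
turtle 0.75 [173. 244.] [0.42  0.285] [(0.52, [163, 232, 184, 255])]
[(0.57, [251, 152, 278, 175])]
bottle 0.77 [224. 161.] [0.671 0.133] bottle 0.16 [156. 157.] [0.689 0.342] [(0.66, [216, 150, 231, 161]), (0.37, [161, 236, 182, 254])]
vase 0.65 [157. 155.] [0.696 0.337] [(0.82, [141, 142, 166, 163])]
remote 0.83 [430. 220.] [ 0.471 -0.476] []
side [0.41411576 1.02531264 0.89209878]
dock 0.55 [290. 232.] [ 0.495 -0.005] [(0.
[... 909 characters left out ...]
73, [290, 133, 333, 146])]
{'time': 2.1, 'q': array([-6.90399994e+01,  4.97872617e+00,  1.00789735e+01,  9.51011768e+01,
       -7.50769115e-04,  8.99987283e+01]), 'qd': array([-0.06170036,  0.00837736, -0.1303995 ,  0.03859845, -0.0950497 ,
       -0.07667479]), 'joint_efforts': array([ 6.67702352e-05, -5.20087302e+01,  4.64864194e+01,  1.54520538e-03,
       -7.04064450e-05,  1.98579124e-05]), 'ee_pos': array([ 0.19673624, -0.51359725,  0.23129262]), 'tcp_rot': array([-1.79999071e+02,  7.50748486e-04,  2.09612722e+01]), 'wrist_force': array([-0.60252259, -0.80617255,  1.60227823]), 'torque': array([-0.03573117, -0.00330368, -0.01591706]), 'grasp_force': 0.0, 'opening': 0.08510596275934736}
```

View pics/t0.png

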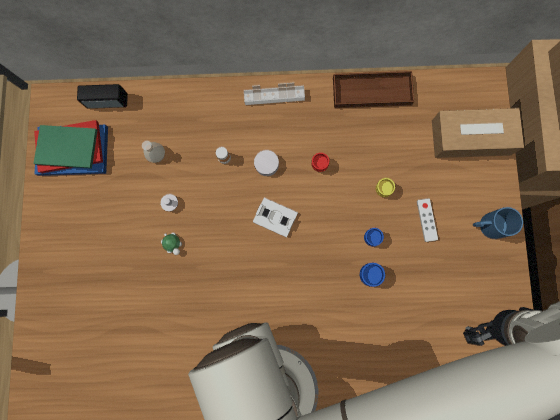

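View pics/s0.png

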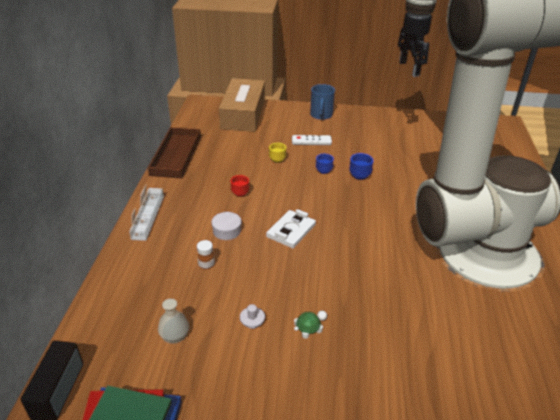

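The blue candidates in the top picture are (374,237), diameter about 19 px, and (372,274), about 24 px. The smaller one at (374,237) fits. I'll confirm that with a crop and fit the poses from the masks.

```bash
cat > fit.py <<'E'
from h import *
from scipy.optimize import minimize
a=np.linspace(0,2*np.pi,40,endpoint=False)
def ring(r,z): return np.c_[r*np.cos(a),r*np.sin(a),0*a+z]
def box(x0,x1,y0,y1,z0,z1): return np.array([[x,y,z] for x in(x0,x1) for y in(y0,y1) for z in(z0,z1)])
foot=[np.r_[ring(.014,0),ring(.02,.008),ring(.02,.01)],ring(.015,.01)]
POT=[np.r_[ring(.014,0),ring(.02,.008),ring(.02,.01)],np.r_[ring(.015,.01),ring(.015,.018)],np.r_[ring(.026,.018),ring(.026,.048)]]
LID=POT[:2]+[np.r_[ring(.026,.018),ring(.026,.023)],np.r_[ring(.01,.023),ring(.01,.0495)]]
DOCK=[box(-.04,.04,-.055,.055,0,.014)]
SS=8
def render(c,parts,p,box):
    x0,y0,x1,y1=box; im=np.zeros(((y1-y0)*SS,(x1-x0)*SS),np.uint8)
    cs,sn=np.cos(p[2]),np.sin(p[2]); R=np.array([[cs,-sn,0],[sn,cs,0],[0,0,1]])
    for P in parts:
        X=P@R.T+[p[0],p[1],p[3]]
        px=np.array([proj(c,v) for v in X]); px=(px+.5-[x0,y0])*SS
        cv2.fillConvexPoly(im,cv2.convexHull(np.round(px*16).astype(np.int32)),255,shift=4)
    return cv2.resize(im,(x1-x0,y1-y0),interpolation=cv2.INTER_AREA)/255.
def fit(cams,masks,parts,p0,yaw=False,z=0.):
    bx=[]
    for m in masks:
        r,c=np.nonzero(m); bx.append((c.min()-8,r.min()-8,c.max()+9,r.max()+9))
    def cost(v):
        p=[v[0]/100,v[1]/100,v[2]/10 if yaw else 0,z]
        return sum(((render(c,parts,p,b)-cv2.GaussianBlur(m.astype(float),(1,1),0)[b[1]:b[3],b[0]:b[2]])**2).sum()/m.sum() for c,m,b in zip(cams,masks,bx))
    v0=[p0[0]*100,p0[1]*100]+([p0[2]*10] if yaw else [])
    s=np.array([v0]+[np.array(v0)+np.eye(len(v0))[i]*(1. if i<2 else 2.) for i in range(len(v0))])
    r=minimize(cost,v0,method='Nelder-Mead',options=dict(initial_simplex=s,xatol=.005,fatol=1e-4))
    v=r.x; return np.round([v[0]/100,v[1]/100]+([np.degrees(v[2]/10)] if yaw else []),4),round(r.fun,3)
def hsvmask(c,lo,hi,box,smin=120,vmin=50):
    h=cv2.cvtColor(c['color'],cv2.COLOR_RGB2HSV).astype(int); H=h[...,0]
    k=(H>=lo)&(H<=hi) if lo<=hi else (H>=lo)|(H<=hi)
    k&=(h[...,1]>smin)&(h[...,2]>vmin); o=np.zeros(k.shape,bool); x0,y0,x1,y1=map(int,box); o[y0:y1,x0:x1]=k[y0:y1,x0:x1]
    n,l,st,_=cv2.connectedComponentsWithStats(o.astype(np.uint8)); 
    return l==1+st[1:,4].argmax() if n>1 else o
def around(c,x,y,w=20):
    u=proj(c,[x,y,.025]); return u[0]-w,u[1]-w,u[0]+w,u[1]+w
E
python3 - <<'E'
from fit import *
T=shot('top');S=shot('side')
for n,(x,y),lo,hi,smin in [('blue',(.42,-.289),105,130,120),('BIG',(.322,-.282),105,130,120),('yellow',(.56,-.335),24,36,140),('red',(.642,-.145),172,3,170)]:
    ms=[hsvmask(c,lo,hi,around(c,x,y,17),smin) for c in(T,S)]
    print(n,[m.sum() for m in ms],fit([T,S],ms,POT,(x,y)),*[fit([c],[m],POT,(x,y)) for c,m in zip((T,S),ms)])
for n,parts,p0 in [('lid',LID,(.53,.29,0)),('dock',DOCK,(.5,-.015,0.))]:
    ms=[]
    for c,cam in((T,'top'),(S,'side')):
        u=proj(c,[p0[0],p0[1],.01]); 
        L=[r for r in bot.trace(cam,n)]; L.sort(key=lambda r:np.hypot((r['extent'][0]+r['extent'][2])/2-u[0],(r['extent'][1]+r['extent'][3])/2-u[1]))
        ms.append(np.array(L[0]['region'])); print(n,cam,L[0]['p'],np.round(L[0]['extent']),ms[-1].sum())
    for y0 in ([0.] if n=='lid' else [.4,-.4]):
        p=(*p0[:2],y0); print(n,fit([T,S],ms,parts,p,n=='dock'),*[fit([c],[m],parts,p,n=='dock') for c,m in zip((T,S),ms)])
a=cv2.resize(T['color'][218:292,345:405],None,fx=6,fy=6,interpolation=2)
b=cv2.resize(T['color'][190:245,245:305],None,fx=6,fy=6,interpolation=2)
d=cv2.resize(S['color'][140:190,300:390],None,fx=4,fy=4,interpolation=2)
o=np.zeros((600,780,3),np.uint8);o[:444,:360]=a;o[:330,370:730]=b;o[340:540,370:730]=d
cv2.imwrite('pics/crop.png',o[:,:,::-1])
E
```

```text
blue [np.int64(268), np.int64(243)] (array([ 0.4241, -0.3024]), np.float64(0.333)) (array([ 0.4238, -0.302 ]), np.float64(0.075)) (array([ 0.4237, -0.3023]), np.float64(0.258))
BIG [np.int64(459), np.int64(445)] (array([ 0.3169, -0.2954]), np.float64(0.558)) (array([ 0.3166, -0.2948]), np.float64(0.312)) (array([ 0.3166, -0.296 ]), np.float64(0.244))
yellow [np.int64(149), np.int64(202)] (array([ 0.5688, -0.3446]), np.float64(1.381)) (array([ 0.5684, -0.3446]), np.float64(0.947)) (array([ 0.5672, -0.3497]), np.float64(0.422))
red [np.int64(258), np.int64(274)] (array([ 0.65  , -0.1579]), np.float64(0.333)) (array([ 0.6504, -0.1579]), np.float64(0.068)) (array([ 0.6508, -0.1614]), np.float64(0.255))
lid top 0.57 [164. 199. 180. 209.] 215
lid side 0.55 [241. 306. 263. 326.] 430
lid (array([0.5458, 0.2936]), np.float64(0.171)) (array([0.5444, 0.2947]), np.float64(0.106)) (array([0.5464, 0.2927]), np.float64(0.022))
dock top 0.96 [258. 196. 296. 238.] 962Traceback (most recent call last):
  File "<stdin>", line 11, in <module>
IndexError: list index out of range
```

```bash
python3 - <<'E'
from fit import *
T=shot('top');S=shot('side')
x,y=.568,-.346
for s,v in((150,40),(190,40)):
    ms=[hsvmask(c,21,38,around(c,x,y,15),s,v) for c in(T,S)]
    print('yellow',[m.sum() for m in ms],fit([T,S],ms,POT,(x,y)),*[fit([c],[m],POT,(x,y)) for c,m in zip((T,S),ms)])
ms=[]
for c in(T,S):
    h=cv2.cvtColor(c['color'],cv2.COLOR_RGB2HSV); x0,y0,x1,y1=map(int,around(c,.5,-.01,32)); m=np.zeros((420,560),np.uint8)
    k=(h[...,1]<70)&(h[...,2]>110); m[y0:y1,x0:x1]=k[y0:y1,x0:x1]
    n,l,st,_=cv2.connectedComponentsWithStats(m); l=(l==1+st[1:,4].argmax()); r,q=np.nonzero(l)
    hm=np.zeros((420,560),np.uint8); cv2.fillConvexPoly(hm,cv2.convexHull(np.c_[q,r].astype(np.int32)),1); ms.append(hm>0); print(l.sum(),hm.sum())
for y0 in(.4,-.4):
    p=(.5,-.01,y0); print('dock',fit([T,S],ms,DOCK,p,True),*[fit([c],[m],DOCK,p,True) for c,m in zip((T,S),ms)])
a=cv2.resize(T['color'][218:292,345:405],None,fx=6,fy=6,interpolation=2)
b=cv2.resize(T['color'][190:245,245:305],None,fx=6,fy=6,interpolation=2)
d=cv2.resize(S['color'][140:190,300:390],None,fx=4,fy=4,interpolation=2)
o=np.zeros((600,780,3),np.uint8);o[:444,:360]=a;o[:330,370:730]=b;o[340:540,370:730]=d
cv2.imwrite('pics/crop.png',o[:,:,::-1])
E
```

```text
yellow [np.int64(66), np.int64(280)] (array([ 0.5684, -0.3472]), np.float64(3.433)) (array([ 0.5753, -0.3509]), np.float64(3.379)) (array([ 0.5679, -0.3471]), np.float64(0.049))Traceback (most recent call last):
  File "<stdin>", line 6, in <module>
  File "fit.py", line 22, in fit
    r,c=np.nonzero(m); bx.append((c.min()-8,r.min()-8,c.max()+9,r.max()+9))
                                  ~~~~~^^
    return umr_minimum(a, axis, None, out, keepdims, initial, where)
ValueError: zero-size array to reduction operation minimum which has no identity
```

```bash
python3 - <<'E'
from fit import *
T=shot('top');S=shot('side')
a=cv2.resize(T['color'][218:292,345:405],None,fx=6,fy=6,interpolation=2)
b=cv2.resize(T['color'][190:245,245:305],None,fx=6,fy=6,interpolation=2)
d=cv2.resize(S['color'][140:190,300:390],None,fx=4,fy=4,interpolation=2)
o=np.zeros((600,780,3),np.uint8);o[:444,:360]=a;o[:330,370:730]=b;o[340:540,370:730]=d
cv2.imwrite('pics/crop.png',o[:,:,::-1])
ms=[]
for c in(T,S):
    h=cv2.cvtColor(c['color'],cv2.COLOR_RGB2HSV); x0,y0,x1,y1=map(int,around(c,.5,-.01,32)); m=np.zeros((420,560),np.uint8)
    k=(h[...,1]<70)&(h[...,2]>110); m[y0:y1,x0:x1]=k[y0:y1,x0:x1]
    n,l,st,_=cv2.connectedComponentsWithStats(m); l=(l==1+st[1:,4].argmax()); r,q=np.nonzero(l)
    hm=np.zeros((420,560),np.uint8); cv2.fillConvexPoly(hm,cv2.convexHull(np.c_[q,r].astype(np.int32)),1); ms.append(hm>0); print(l.sum(),hm.sum())
for y0 in(.4,-.4):
    p=(.5,-.01,y0); print('dock',fit([T,S],ms,DOCK,p,True),*[fit([c],[m],DOCK,p,True) for c,m in zip((T,S),ms)])
E
```

```text
953 1097
1069 1185
dock (array([ 4.93600e-01, -2.00000e-02, -2.61745e+01]), np.float64(0.131)) (array([ 4.93500e-01, -1.91000e-02, -2.59161e+01]), np.float64(0.045)) (array([ 4.93300e-01, -2.14000e-02, -2.63603e+01]), np.float64(0.081))
dock (array([ 4.93800e-01, -2.03000e-02, -2.63335e+01]), np.float64(0.132)) (array([ 4.93900e-01, -1.91000e-02, -2.56918e+01]), np.float64(0.045)) (array([ 4.9320e-01, -2.2000e-02, -2.6087e+01]), np.float64(0.082))
```

View pics/crop.png

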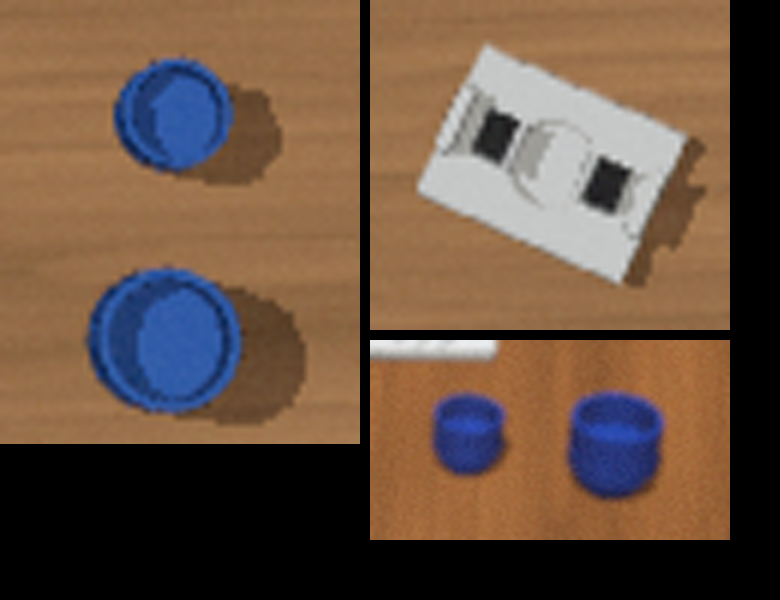

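The smaller blue pot is the upper one in the crop, top picture (374,237). The dock's long axis is at yaw −26°. I'll approach with the fingers closing along the dock's x axis so they stay clear of the jaws.

Request:
{"method": "send_rows", "body": {"moves": [1, 0.93, -0.4, 0, 0, 0.63, -1, 1, 0.93, -0.4, 0, 0, 0.63, -1, 1, 0.93, -0.4, 0, 0, 0.63, -1, 1, 0.93, -0.4, 0, 0, 0.63, -1, 1, 0.93, -0.4, 0, 0, 0.63, -1, 1, 0.93, -0.4, 0, 0, 0.63, -1, 1, 0.93, -0.4, 0, 0, 0.63, -1, 1, 0.93, -0.4, 0, 0, 0.63, -1], "squeeze": 50}}

```text
time: 3.6
ee_pos: [0.3975, -0.3268, 0.151]
tcp_rot: [180.0, 0.0, 64.5]
wrist_force: [0.2, -1.0, -0.7]
opening: 0.0853
grasp_force: 0.0
```

Request:
{"method": "send_rows", "body": {"moves": [0, 0, 0, 0, 0, 0, -1, 0, 0, 0, 0, 0, 0, -1]}}

```text
time: 3.85
ee_pos: [0.3966, -0.3278, 0.1515]
tcp_rot: [180.0, 0.0, 64.2]
wrist_force: [0.3, 0.1, 0.1]
opening: 0.0854
grasp_force: 0.0
```

Request:
{"method": "send_rows", "body": {"moves": [0.55, 0.52, 0, 0, 0, 0, -1, 0.55, 0.52, -0.4, 0, 0, 0, -1, 0, 0, -1, 0, 0, 0, -1, 0, 0, -1, 0, 0, 0, -1, 0, 0, -1, 0, 0, 0, -1, 0, 0, -1, 0, 0, 0, -1, 0, 0, -1, 0, 0, 0, -1, 0, 0, 0, 0, 0, 0, -1]}}

```text
time: 4.85
ee_pos: [0.4233, -0.3002, 0.0141]
tcp_rot: [-179.8, -0.0, 64.3]
wrist_force: [-0.2, 0.0, -0.1]
opening: 0.0856
grasp_force: 0.0
```

Request:
{"method": "send_rows", "body": {"moves": [0, 0, 0, 0, 0, 0, 1, 0, 0, 0, 0, 0, 0, 1, 0, 0, 0, 0, 0, 0, 1, 0, 0, 0, 0, 0, 0, 1, 0, 0, 0, 0, 0, 0, 1, 0, 0, 0, 0, 0, 0, 1]}}

```text
time: 5.6
ee_pos: [0.425, -0.3021, 0.0178]
tcp_rot: [179.9, 0.0, 64.3]
wrist_force: [-0.5, 1.8, 6.5]
opening: 0.0504
grasp_force: 52.2
```

Request:
{"method": "send_rows", "body": {"moves": [0, 0, 1, 0, 0, 0, 1, 0, 0, 1, 0, 0, 0, 1, 0, 0, 1, 0, 0, 0, 1, 0.23, 0.94, 0, 0, 0, 0, 1, 0.23, 0.94, 0, 0, 0, 0, 1, 0.23, 0.94, 0, 0, 0, 0, 1, 0.23, 0.94, 0, 0, 0, 0, 1, 0.23, 0.94, 0, 0, 0, 0, 1]}}

```text
time: 6.6
ee_pos: [0.4533, -0.1834, 0.0918]
tcp_rot: [180.0, -0.0, 64.3]
wrist_force: [0.1, 0.3, -1.6]
opening: 0.0504
grasp_force: 52.1
```

Request:
{"method": "send_rows", "body": {"moves": [0.23, 0.94, 0, 0, 0, 0, 1, 0.23, 0.94, 0, 0, 0, 0, 1, 0.23, 0.94, 0, 0, 0, 0, 1, 0.23, 0.94, 0, 0, 0, 0, 1, 0.23, 0.94, 0, 0, 0, 0, 1, 0.23, 0.94, 0, 0, 0, 0, 1, 0.23, 0.94, 0, 0, 0, 0, 1, 0, 0, 0, 0, 0, 0, 1]}}

```text
time: 7.6
ee_pos: [0.4936, -0.0185, 0.0917]
tcp_rot: [180.0, -0.0, 64.4]
wrist_force: [-0.1, 0.0, 0.2]
opening: 0.0505
grasp_force: 52.1
```

```bash
python3 - <<'E'
from fit import *
T=shot('top');S=shot('side')
print(bot.get_obs()['ee_pos'])
a=cv2.resize(T['color'][160:260,220:330],None,fx=3.5,fy=5,interpolation=2)
b=cv2.resize(S['color'][150:270,240:340],None,fx=3.9,fy=4.2,interpolation=2)
cv2.imwrite('pics/c2.png',np.hstack([a[:500],b[:500]])[:,:,::-1])
for c in(T,S):
    m=hsvmask(c,105,130,around(c,.4935,-.02,30)); r,q=np.nonzero(m); print(m.sum(),q.min(),r.min(),q.max(),r.max())
    print(fit([c],[m],POT,(.4935,-.02),z=.078))
E
```

```text
[ 0.4932511  -0.01978274  0.09157626]Traceback (most recent call last):
  File "<stdin>", line 8, in <module>
    return umr_minimum(a, axis, None, out, keepdims, initial, where)
ValueError: zero-size array to reduction operation minimum which has no identity
```

View pics/c2.png

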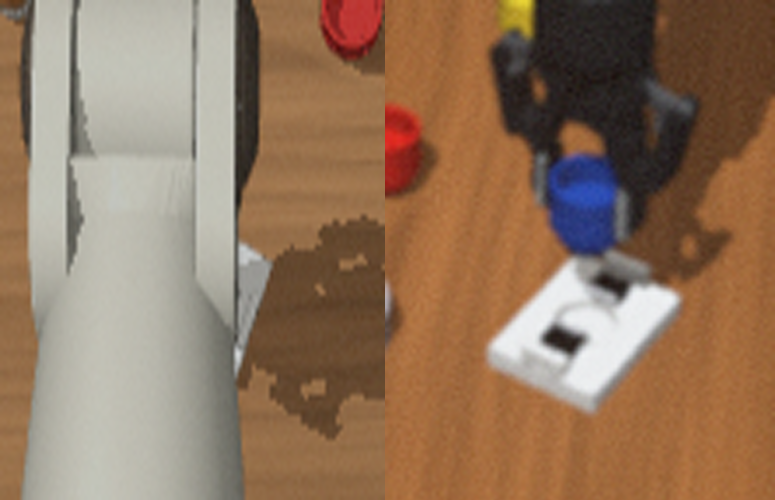

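```bash
python3 - <<'E'
from fit import *
S=shot('side')
print(back(S,(288.7-.4,226.2-.4),.014))
m=hsvmask(S,105,130,(270,170,310,225)); r,q=np.nonzero(m); print(m.sum(),q.min(),r.min(),q.max(),r.max())
print(fit([S],[m],POT,(.4935,-.02),z=.0735), S['camera_matrix'])
E
```

```text
[ 0.4998031  -0.02013313  0.014     ]
322 282 188 299 209
(array([ 0.4946, -0.0217]), np.float64(0.359)) [[533.39022106   0.         279.99157216]
 [  0.         533.39022106 211.70696865]
 [  0.           0.           1.        ]]
```

```bash
python3 - <<'E'
from fit import *
T=shot('top');S=shot('side')
f=lambda u,v:(245+(u-370)/6-.4,190+v/6-.4)
print('recess',back(T,f(557,163),.014),'blk',back(T,f(551,160),.014))
# plate top corners from crop
C=[back(T,f(*p),.014)[:2] for p in((487,45),(688,135),(622,284),(418,190))]
print(np.round(C,4),np.mean(C,0))
g=lambda u,v:(240+(u-385)/3.9-.4,150+v/4.2-.4)
C=[back(S,g(*p),.014)[:2] for p in((576,256),(681,297),(592,398),(489,350))]
print(np.round(C,4),np.mean(C,0),'blk',back(S,g((613+563)/2,(287+340)/2),.014))
E
```

```text
recess [ 0.49267204 -0.02248914  0.014     ] blk [ 0.49425265 -0.01956751  0.014     ]
[[ 0.5529  0.0109]
 [ 0.5047 -0.0873]
 [ 0.432  -0.0529]
 [ 0.4813  0.0462]] [ 0.49271719 -0.02076746]
[[ 0.5055 -0.083 ]
 [ 0.4319 -0.0515]
 [ 0.4819  0.0492]
 [ 0.552   0.015 ]] [ 0.4928415  -0.01756826] blk [ 0.49188318 -0.02746585  0.014     ]
```

Request:
{"method": "send_rows", "body": {"moves": [0, 0, -0.8, 0, 0, 0, 1, 0, 0, -0.8, 0, 0, 0, 1, 0, 0, -0.4, 0, 0, 0, 1, 0, 0, 0, 0, 0, 0, 1]}}

```text
time: 8.35
ee_pos: [0.4928, -0.0199, 0.0409]
tcp_rot: [-179.9, 0.0, 64.2]
wrist_force: [-0.8, -0.9, -0.1]
opening: 0.0504
grasp_force: 52.1
```

Request:
{"method": "send_rows", "body": {"moves": [0, 0, -0.1, 0, 0, 0, 1, 0, 0, -0.1, 0, 0, 0, 1, 0, 0, 0, 0, 0, 0, 1]}}

```text
time: 8.72
ee_pos: [0.4937, -0.0196, 0.0367]
tcp_rot: [179.9, -0.0, 64.3]
wrist_force: [0.7, 0.1, -0.1]
opening: 0.0507
grasp_force: 52.2
```

Just above the bars, so I'll press now.

Request:
{"method": "send_rows", "body": {"moves": [0, 0, -0.1, 0, 0, 0, 1, 0, 0, -0.1, 0, 0, 0, 1, 0, 0, 0, 0, 0, 0, 1]}}

```text
time: 9.1
ee_pos: [0.4929, -0.0196, 0.0309]
tcp_rot: [-180.0, 0.0, 64.3]
wrist_force: [-0.8, 0.1, -1.4]
opening: 0.0507
grasp_force: 52.0
```

Request:
{"method": "send_rows", "body": {"moves": [0, 0, -0.1, 0, 0, 0, 1, 0, 0, -0.1, 0, 0, 0, 1, 0, 0, 0, 0, 0, 0, 1]}}

```text
time: 9.48
ee_pos: [0.493, -0.0196, 0.0259]
tcp_rot: [-180.0, 0.0, 64.3]
wrist_force: [-0.2, -0.5, -1.2]
opening: 0.0504
grasp_force: 52.1
```

Request:
{"method": "send_rows", "body": {"moves": [0, 0, -0.05, 0, 0, 0, 1, 0, 0, -0.05, 0, 0, 0, 1, 0, 0, 0, 0, 0, 0, 1]}}

```text
time: 9.85
ee_pos: [0.4933, -0.0196, 0.0248]
tcp_rot: [180.0, -0.0, 64.3]
wrist_force: [-4.2, -0.2, 9.0]
opening: 0.0505
grasp_force: 53.0
```

Request:
{"method": "send_rows", "body": {"moves": [0, 0, -0.06, 0, 0, 0, 1, 0, 0, -0.06, 0, 0, 0, 1, 0, 0, 0, 0, 0, 0, 1]}}

```text
time: 10.22
ee_pos: [0.4934, -0.0195, 0.0247]
tcp_rot: [179.9, -0.1, 64.3]
wrist_force: [-16.3, 0.8, 34.5]
opening: 0.0502
grasp_force: 55.8
```

```bash
python3 - <<'E'
from fit import *
S=shot('side')
b=cv2.resize(S['color'][170:260,240:340],None,fx=6,fy=6,interpolation=2)
cv2.imwrite('pics/c3.png',b[:,:,::-1])
E
```

```text
(no output)
```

View pics/c3.png

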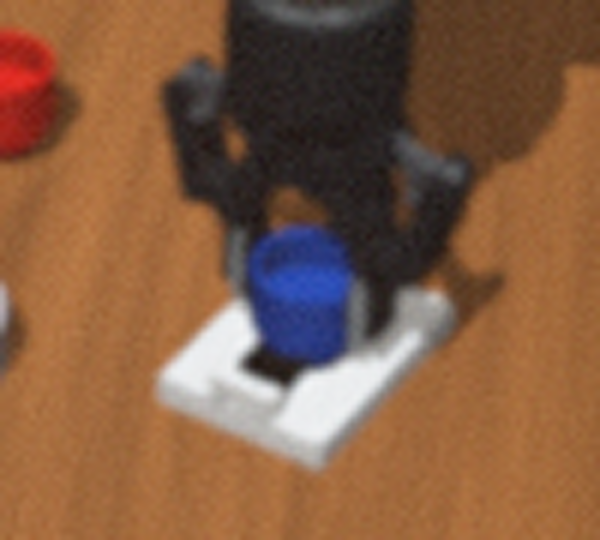

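The TCP is at 24.7 mm and home was predicted at 24.5 mm. The contact is firm, so the pot has bottomed out. I'll ease off and release.

Request:
{"method": "send_rows", "body": {"moves": [0, 0, 0.1, 0, 0, 0, 1, 0, 0, 0, 0, 0, 0, 1, 0, 0, 0, 0, 0, 0, 0, 0, 0, 0, 0, 0, 0, -1, 0, 0, 0, 0, 0, 0, -1, 0, 0, 0, 0, 0, 0, -1, 0, 0, 0, 0, 0, 0, -1, 0, 0, 0, 0, 0, 0, -1]}}

```text
time: 11.28
ee_pos: [0.4932, -0.0196, 0.0232]
tcp_rot: [-180.0, 0.0, 64.3]
wrist_force: [0.8, 0.1, 0.4]
opening: 0.086
grasp_force: 0.0
```

Request:
{"method": "send_rows", "body": {"moves": [0, 0, 1, 0, 0, 0, -1, 0, 0, 1, 0, 0, 0, -1, 0, 0, 1, 0, 0, 0, -1, 0, 0, 1, 0, 0, 0, -1, 0.1, -1, 0, 0, 0, 0, -1, 0.2, -1, 0, 0, 0, 0, -1, 0.2, -1, 0, 0, 0, 0, -1, 0.2, -1, 0, 0, 0, 0, -1]}}

```text
time: 12.28
ee_pos: [0.5108, -0.1204, 0.1233]
tcp_rot: [180.0, -0.0, 64.3]
wrist_force: [-1.0, -0.2, 0.1]
opening: 0.0851
grasp_force: 0.0
```

Request:
{"method": "send_rows", "body": {"moves": [0.2, -1, 0, 0, 0, 0, -1, 0.2, -1, 0, 0, 0, 0, -1, 0.2, -1, 0, 0, 0, 0, -1, 0.2, -1, 0, 0, 0, 0, -1, 0.2, -1, 0, 0, 0, 0, -1, 0.2, -1, 0, 0, 0, 0, -1, 0.2, -1, 0, 0, 0, 0, -1, 0, 0, 0, 0, 0, 0, -1]}}

```text
time: 13.28
ee_pos: [0.5456, -0.2959, 0.1227]
tcp_rot: [-180.0, 0.0, 64.2]
wrist_force: [-0.2, 0.4, -0.3]
opening: 0.0853
grasp_force: 0.0
```

```bash
python3 - <<'E'
from fit import *
T=shot('top','t4.png');S=shot('side')
print(bot.get_obs()['ee_pos'])
for z in(.007,.019):
    ms=[hsvmask(c,105,130,around(c,.4935,-.02,30)) for c in(T,S)]
    print(z,[m.sum() for m in ms])
    for c,m in zip((T,S),ms):
        if m.sum()>100: print(fit([c],[m],POT,(.4935,-.02),z=z))
E
```

```text
[ 0.54555207 -0.29442384  0.12302771]
0.007 [np.int64(258), np.int64(324)]
(array([ 0.493 , -0.0203]), np.float64(0.066))
(array([ 0.4939, -0.0257]), np.float64(0.267))
0.019 [np.int64(258), np.int64(324)]
(array([ 0.4912, -0.0206]), np.float64(0.081))
(array([ 0.4919, -0.0096]), np.float64(0.301))
```

View pics/t4.png

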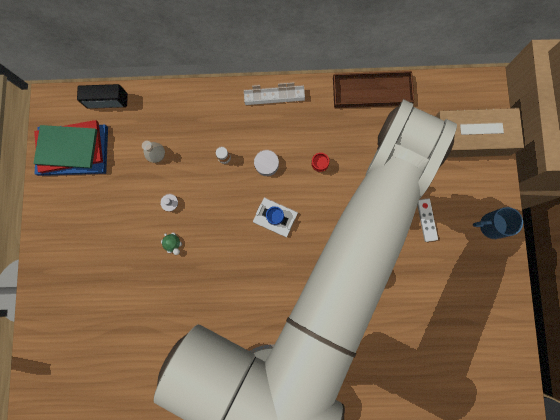

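Blue is home at (0.493, −0.020). In the top picture it sits centred in the dock at (275,215). Yellow next.

Request:
{"method": "send_rows", "body": {"moves": [0.45, -1, 0, 0, 0, 0, -1, 0.45, -1, 0, 0, 0, 0, -1, 0, -0.1, -1, 0, 0, 0, -1, 0, 0, -1, 0, 0, 0, -1, 0, 0, -1, 0, 0, 0, -1, 0, 0, -1, 0, 0, 0, -1, 0, 0, -0.2, 0, 0, 0, -1, 0, 0, 0, 0, 0, 0, -1]}}

```text
time: 14.38
ee_pos: [0.5684, -0.3467, 0.0189]
tcp_rot: [180.0, -0.0, 64.3]
wrist_force: [-0.2, -0.1, -0.7]
opening: 0.0854
grasp_force: 0.0
```

Request:
{"method": "send_rows", "body": {"moves": [0, 0, 0, 0, 0, 0, 1, 0, 0, 0, 0, 0, 0, 1, 0, 0, 0, 0, 0, 0, 1, 0, 0, 0, 0, 0, 0, 1, 0, 0, 0, 0, 0, 0, 1, 0, 0, 0, 0, 0, 0, 1]}}

```text
time: 15.12
ee_pos: [0.5689, -0.3475, 0.0198]
tcp_rot: [179.9, 0.0, 64.3]
wrist_force: [-0.6, 0.0, 5.8]
opening: 0.05
grasp_force: 52.5
```

Request:
{"method": "send_rows", "body": {"moves": [0, 0, 1, 0, 0, 0, 1, 0, 0, 1, 0, 0, 0, 1, 0, 0, 1, 0, 0, 0, 1, 0, 0, 0.5, 0, 0, 0, 1, -0.2, 0.94, 0, 0, 0, 0, 1, -0.2, 0.94, 0, 0, 0, 0, 1, -0.2, 0.94, 0, 0, 0, 0, 1, -0.2, 0.94, 0, 0, 0, 0, 1]}}

```text
time: 16.12
ee_pos: [0.5478, -0.2523, 0.1053]
tcp_rot: [-180.0, -0.0, 64.3]
wrist_force: [0.0, 0.3, 0.2]
opening: 0.0501
grasp_force: 52.1
```

Request:
{"method": "send_rows", "body": {"moves": [-0.22, 0.94, 0, 0, 0, 0, 1, -0.22, 0.94, 0, 0, 0, 0, 1, -0.22, 0.94, 0, 0, 0, 0, 1, -0.22, 0.94, 0, 0, 0, 0, 1, -0.22, 0.94, 0, 0, 0, 0, 1, -0.22, 0.94, 0, 0, 0, 0, 1, -0.22, 0.94, 0, 0, 0, 0, 1, -0.22, 0.94, 0, 0, 0, 0, 1]}}

```text
time: 17.12
ee_pos: [0.5038, -0.0636, 0.1058]
tcp_rot: [180.0, -0.0, 64.3]
wrist_force: [-0.3, 0.4, -0.3]
opening: 0.0499
grasp_force: 52.1
```

Request:
{"method": "send_rows", "body": {"moves": [-0.22, 0.94, 0, 0, 0, 0, 1, -0.22, 0.94, 0, 0, 0, 0, 1, 0, 0, 0, 0, 0, 0, 1]}}

```text
time: 17.5
ee_pos: [0.4928, -0.0165, 0.106]
tcp_rot: [180.0, -0.0, 64.4]
wrist_force: [-0.5, 0.3, 0.2]
opening: 0.0503
grasp_force: 52.1
```

Request:
{"method": "send_rows", "body": {"moves": [0, -0.14, -0.4, 0, 0, 0, 1, 0, 0, -0.6, 0, 0, 0, 1, 0, 0, -0.6, 0, 0, 0, 1, 0, 0, -0.16, 0, 0, 0, 1, 0, 0, 0, 0, 0, 0, 1]}}

```text
time: 18.12
ee_pos: [0.493, -0.0217, 0.0613]
tcp_rot: [-180.0, 0.0, 64.3]
wrist_force: [-0.3, 0.0, 0.0]
opening: 0.0503
grasp_force: 52.1
```

Request:
{"method": "send_rows", "body": {"moves": [0, 0, -0.1, 0, 0, 0, 1, 0, 0, -0.08, 0, 0, 0, 1, 0, 0, 0, 0, 0, 0, 1]}}

```text
time: 18.5
ee_pos: [0.4933, -0.0216, 0.0573]
tcp_rot: [180.0, -0.0, 64.3]
wrist_force: [-0.8, 1.4, -0.6]
opening: 0.0503
grasp_force: 52.1
```

Request:
{"method": "send_rows", "body": {"moves": [0, 0, -0.04, 0, 0, 0, 1, 0, 0, 0, 0, 0, 0, 0, 0, 0, 0, 0, 0, 0, -1, 0, 0, 0, 0, 0, 0, -1, 0, 0, 0, 0, 0, 0, -1, 0, 0, 0, 0, 0, 0, -1, 0, 0, 0, 0, 0, 0, -1]}}

```text
time: 19.38
ee_pos: [0.4932, -0.0216, 0.0563]
tcp_rot: [-180.0, 0.0, 64.3]
wrist_force: [-0.6, 0.1, 0.2]
opening: 0.0853
grasp_force: 0.0
```

Request:
{"method": "send_rows", "body": {"moves": [0, 0, 1, 0, 0, 0, -1, 0, 0, 1, 0, 0, 0, -1, 0, 0, 1, 0, 0, 0, -1, 0, 0, 0.6, 0, 0, 0, -1, 0.8, -0.6, 0, 0, 0, 0, -1, 1, -0.9, 0, 0, 0, 0, -1, 1, -0.9, 0, 0, 0, 0, -1, 1, -0.9, 0, 0, 0, 0, -1]}}

```text
time: 20.38
ee_pos: [0.5889, -0.1048, 0.1458]
tcp_rot: [-180.0, 0.0, 64.3]
wrist_force: [-0.3, 0.4, -0.0]
opening: 0.0856
grasp_force: 0.0
```

Request:
{"method": "send_rows", "body": {"moves": [1, -0.9, 0, 0, 0, 0, -1, 1, -0.9, 0, 0, 0, 0, -1, 0.4, -0.3, 0, 0, 0, 0, -1, 0, 0, 0, 0, 0, 0, -1, 0, 0, 0, 0, 0, 0, -1]}}

```text
time: 21.0
ee_pos: [0.6477, -0.1559, 0.1464]
tcp_rot: [-180.0, -0.0, 64.3]
wrist_force: [0.5, 0.1, -0.1]
opening: 0.0854
grasp_force: 0.0
```

```bash
python3 - <<'E'
from fit import *
T=shot('top');S=shot('side')
print(bot.get_obs()['ee_pos'])
b=cv2.resize(S['color'][150:250,220:340],None,fx=5,fy=5,interpolation=2)
cv2.imwrite('pics/c5.png',b[:,:,::-1])
m=hsvmask(S,21,38,around(S,.493,-.02,30),150,40);print(m.sum(),[fit([S],[m],[POT[2]],(.493,-.02),z=z) for z in(.037,.045)])
E
```

```text
[ 0.64777234 -0.15588351  0.14673325]
389 [(array([ 0.4954, -0.0219]), np.float64(0.032)), (array([ 0.4945, -0.0117]), np.float64(0.046))]
```

View pics/c5.png

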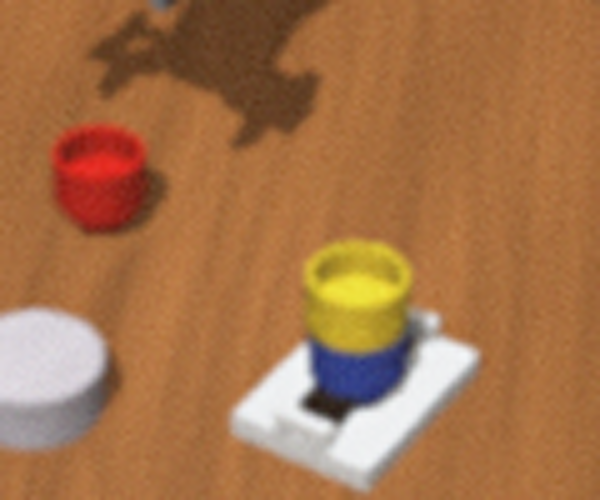

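Yellow is nested upright on blue, at crop (358,300), with rim to shoulder closed. Red next.

Request:
{"method": "send_rows", "body": {"moves": [0.1, -0.12, -0.8, 0, 0, 0, -1, 0, 0, -1, 0, 0, 0, -1, 0, 0, -1, 0, 0, 0, -1, 0, 0, -1, 0, 0, 0, -1, 0, 0, -1, 0, 0, 0, -1, 0, 0, -0.3, 0, 0, 0, -1, 0, 0, 0, 0, 0, 0, -1]}}

```text
time: 21.98
ee_pos: [0.6503, -0.1595, 0.0182]
tcp_rot: [-179.9, 0.0, 64.3]
wrist_force: [0.5, 0.6, 0.3]
opening: 0.0852
grasp_force: 0.0
```

Request:
{"method": "send_rows", "body": {"moves": [0, 0, 0, 0, 0, 0, 1, 0, 0, 0, 0, 0, 0, 1, 0, 0, 0, 0, 0, 0, 1, 0, 0, 0, 0, 0, 0, 1, 0, 0, 0, 0, 0, 0, 1, 0, 0, 0, 0, 0, 0, 1]}}

```text
time: 22.72
ee_pos: [0.6515, -0.1598, 0.0203]
tcp_rot: [179.9, -0.0, 64.3]
wrist_force: [-1.0, 0.2, 6.4]
opening: 0.0508
grasp_force: 52.5
```

Request:
{"method": "send_rows", "body": {"moves": [0, 0, 1, 0, 0, 0, 1, 0, 0, 1, 0, 0, 0, 1, 0, 0, 1, 0, 0, 0, 1, 0, 0, 1, 0, 0, 0, 1, 0, 0, 0.7, 0, 0, 0, 1, -0.9, 0.79, 0, 0, 0, 0, 1, -0.9, 0.79, 0, 0, 0, 0, 1, -0.9, 0.79, 0, 0, 0, 0, 1]}}

```text
time: 23.72
ee_pos: [0.5825, -0.0998, 0.1361]
tcp_rot: [-180.0, 0.0, 64.3]
wrist_force: [-0.4, 0.5, -0.2]
opening: 0.0511
grasp_force: 52.2
```

Request:
{"method": "send_rows", "body": {"moves": [-0.9, 0.79, 0, 0, 0, 0, 1, -0.9, 0.79, 0, 0, 0, 0, 1, -0.9, 0.79, 0, 0, 0, 0, 1, -0.9, 0.79, 0, 0, 0, 0, 1, 0, 0, 0, 0, 0, 0, 1, 0, 0, 0, 0, 0, 0, 1]}}

```text
time: 24.48
ee_pos: [0.4937, -0.0215, 0.1365]
tcp_rot: [180.0, -0.0, 64.3]
wrist_force: [-0.3, 0.5, 0.4]
opening: 0.0502
grasp_force: 52.2
```

Request:
{"method": "send_rows", "body": {"moves": [0, 0, -0.5, 0, 0, 0, 1, 0, 0, -0.6, 0, 0, 0, 1, 0, 0, -0.6, 0, 0, 0, 1, 0, 0, -0.12, 0, 0, 0, 1, 0, 0, 0, 0, 0, 0, 1]}}

```text
time: 25.1
ee_pos: [0.4931, -0.0214, 0.0906]
tcp_rot: [-180.0, 0.0, 64.3]
wrist_force: [0.0, 0.4, -0.8]
opening: 0.0509
grasp_force: 52.2
```

Request:
{"method": "send_rows", "body": {"moves": [0, 0, -0.1, 0, 0, 0, 1, 0, 0, -0.05, 0, 0, 0, 1, 0, 0, 0, 0, 0, 0, 1]}}

```text
time: 25.48
ee_pos: [0.4934, -0.0214, 0.0873]
tcp_rot: [180.0, -0.0, 64.3]
wrist_force: [0.2, 0.3, 0.4]
opening: 0.0507
grasp_force: 52.2
```

Request:
{"method": "send_rows", "body": {"moves": [0, 0, 0, 0, 0, 0, 0, 0, 0, 0, 0, 0, 0, -1, 0, 0, 0, 0, 0, 0, -1, 0, 0, 0, 0, 0, 0, -1, 0, 0, 0, 0, 0, 0, -1, 0, 0, 0, 0, 0, 0, -1]}}

```text
time: 26.22
ee_pos: [0.4932, -0.0214, 0.087]
tcp_rot: [-180.0, 0.0, 64.3]
wrist_force: [0.4, 0.1, 0.6]
opening: 0.0849
grasp_force: 0.0
```

Request:
{"method": "send_rows", "body": {"moves": [0, 0, 1, 0, 0, 0, -1, 0, 0, 1, 0, 0, 0, -1, 0, 0, 1, 0, 0, 0, -1, 0.1, 0.9, 0, 0, 0, 0, -1, 0.2, 1, 0, 0, 0, 0, -1, 0.2, 1, 0, 0, 0, 0, -1, 0.2, 1, 0, 0, 0, 0, -1, 0.2, 1, 0, 0, 0, 0, -1]}}

```text
time: 27.22
ee_pos: [0.5159, 0.102, 0.162]
tcp_rot: [180.0, -0.0, 64.3]
wrist_force: [0.3, -0.2, 0.7]
opening: 0.0856
grasp_force: 0.0
```

Request:
{"method": "send_rows", "body": {"moves": [0.2, 1, 0, 0, 0, 0, -1, 0.2, 1, 0, 0, 0, 0, -1, 0.2, 1, 0, 0, 0, 0, -1, 0.2, 1, 0, 0, 0, 0, -1, 0.2, 1, 0, 0, 0, 0, -1, 0, 0, 0, 0, 0, 0, -1, 0, 0, 0, 0, 0, 0, -1]}}

```text
time: 28.1
ee_pos: [0.5407, 0.226, 0.1619]
tcp_rot: [-180.0, 0.0, 64.3]
wrist_force: [-0.2, 0.6, -0.8]
opening: 0.0853
grasp_force: 0.0
```

```bash
python3 - <<'E'
from fit import *
T=shot('top');S=shot('side')
print(bot.get_obs()['ee_pos'])
b=cv2.resize(S['color'][140:250,220:340],None,fx=5,fy=5,interpolation=2)
cv2.imwrite('pics/c6.png',b[:,:,::-1])
m=hsvmask(S,172,3,(270,165,315,250),170);print(m.sum(),[fit([S],[m],[POT[2]],(.493,-.02),z=z) for z in(.067,.075)])
m=hsvmask(T,172,3,(255,190,298,240),170);print(m.sum(),[fit([T],[m],[POT[2]],(.493,-.02),z=z) for z in(.067,.075)] if m.sum()>50 else 0)
E
```

```text
[0.54070088 0.22556375 0.16211578]
301 [(array([ 0.4947, -0.026 ]), np.float64(0.339)), (array([ 0.4913, -0.0143]), np.float64(0.37))]
274 [(array([ 0.4936, -0.0195]), np.float64(0.095)), (array([ 0.4924, -0.0197]), np.float64(0.109))]
```

View pics/c6.png

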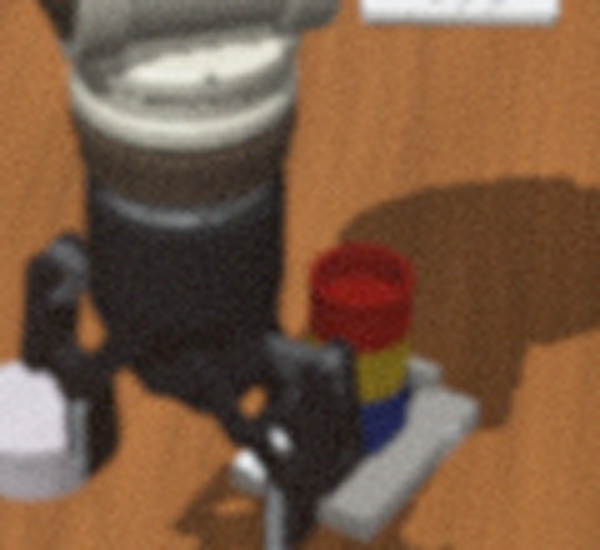

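Red is nested upright on top, at crop (362,295). The lid is next, gripped by its knob at (0.546, 0.293).

Request:
{"method": "send_rows", "body": {"moves": [0.1, 0.9, 0, 0, 0, 0, -1, 0.1, 0.9, 0, 0, 0, 0, -1, 0, 0.9, -0.4, 0, 0, 0, -1, 0, 0, -1, 0, 0, 0, -1, 0, 0, -1, 0, 0, 0, -1, 0, 0, -1, 0, 0, 0, -1, 0, 0, -1, 0, 0, 0, -1, 0, 0, 0, 0, 0, 0, -1]}}

```text
time: 29.2
ee_pos: [0.5441, 0.294, 0.0492]
tcp_rot: [-179.8, 0.2, 64.3]
wrist_force: [-0.1, -0.1, -0.3]
opening: 0.0857
grasp_force: 0.0
```

Request:
{"method": "send_rows", "body": {"moves": [0, 0, -0.8, 0, 0, 0, -1, 0, 0, 0, 0, 0, 0, -1]}}

```text
time: 29.45
ee_pos: [0.545, 0.2935, 0.0305]
tcp_rot: [-179.9, 0.1, 64.3]
wrist_force: [-0.0, -0.2, 0.0]
opening: 0.0853
grasp_force: 0.0
```

Request:
{"method": "send_rows", "body": {"moves": [0, 0, -0.12, 0, 0, 0, 0, 0, 0, 0, 0, 0, 0, 0.6, 0, 0, 0, 0, 0, 0, 1, 0, 0, 0, 0, 0, 0, 1, 0, 0, 0, 0, 0, 0, 1, 0, 0, 0, 0, 0, 0, 1, 0, 0, 0, 0, 0, 0, 1, 0, 0, 0, 0, 0, 0, 1]}}

```text
time: 30.45
ee_pos: [0.5459, 0.2937, 0.0295]
tcp_rot: [180.0, -0.0, 64.3]
wrist_force: [-1.8, 0.8, 4.6]
opening: 0.0181
grasp_force: 49.0
```

```bash
python3 - <<'E'
from fit import *
S=shot('side')
print(bot.get_obs()['ee_pos'],bot.get_obs()['opening'])
b=cv2.resize(S['color'][250:350,200:320],None,fx=5,fy=5,interpolation=2)
cv2.imwrite('pics/c7.png',b[:,:,::-1])
E
```

```text
[0.54595122 0.29376632 0.02947755] 0.018068594552194124
```

View pics/c7.png

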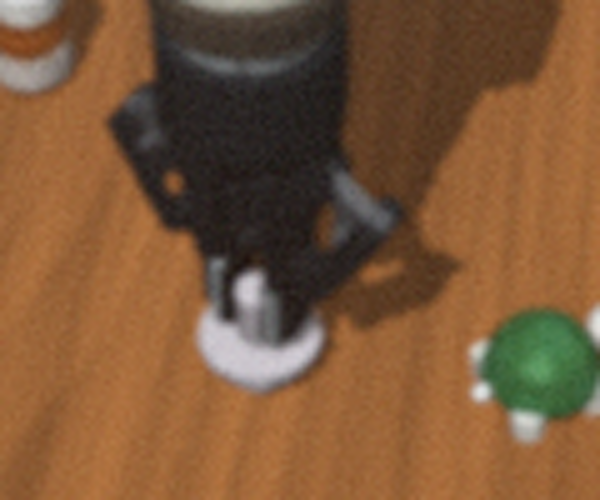

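The knob is held with the lid upright, at crop (255,330). I'll lift and carry it.

Request:
{"method": "send_rows", "body": {"moves": [0, 0, 0.5, 0, 0, 0, 1, 0, 0, 1, 0, 0, 0, 1, 0, 0, 1, 0, 0, 0, 1, 0, 0, 1, 0, 0, 0, 1, 0, 0, 1, 0, 0, 0, 1, 0, 0, 1, 0, 0, 0, 1, 0, 0, 0.5, 0, 0, 0, 1, -0.16, -0.96, 0, 0, 0, 0, 1]}}

```text
time: 31.5
ee_pos: [0.542, 0.2704, 0.1797]
tcp_rot: [180.0, -0.1, 64.4]
wrist_force: [-0.3, -1.5, -1.4]
opening: 0.0181
grasp_force: 48.9
```

Request:
{"method": "send_rows", "body": {"moves": [-0.16, -0.96, 0, 0, 0, 0, 1, -0.16, -0.96, 0, 0, 0, 0, 1, -0.16, -0.96, 0, 0, 0, 0, 1, -0.16, -0.96, 0, 0, 0, 0, 1, -0.16, -0.96, 0, 0, 0, 0, 1, -0.16, -0.96, 0, 0, 0, 0, 1, -0.16, -0.96, 0, 0, 0, 0, 1, -0.16, -0.96, 0, 0, 0, 0, 1]}}

```text
time: 32.5
ee_pos: [0.5092, 0.0762, 0.179]
tcp_rot: [180.0, 0.0, 64.3]
wrist_force: [-0.5, -0.1, -0.2]
opening: 0.0184
grasp_force: 48.9
```

Request:
{"method": "send_rows", "body": {"moves": [-0.16, -0.96, 0, 0, 0, 0, 1, -0.16, -0.96, 0, 0, 0, 0, 1, -0.18, -0.96, 0, 0, 0, 0, 1, -0.18, -0.96, 0, 0, 0, 0, 1, 0, 0, 0, 0, 0, 0, 1, 0, 0, 0, 0, 0, 0, 1]}}

```text
time: 33.25
ee_pos: [0.4926, -0.0184, 0.179]
tcp_rot: [180.0, -0.0, 64.2]
wrist_force: [-0.2, -0.2, -1.1]
opening: 0.0183
grasp_force: 48.9
```

```bash
python3 - <<'E'
from fit import *
S=shot('side')
print(bot.get_obs()['ee_pos'],bot.get_obs()['opening'])
b=cv2.resize(S['color'][100:250,220:340],None,fx=4,fy=4,interpolation=2)
cv2.imwrite('pics/c8.png',b[:,:,::-1])
E
```

```text
[ 0.49268267 -0.018119    0.17900602] 0.018094589616932243
```

View pics/c8.png

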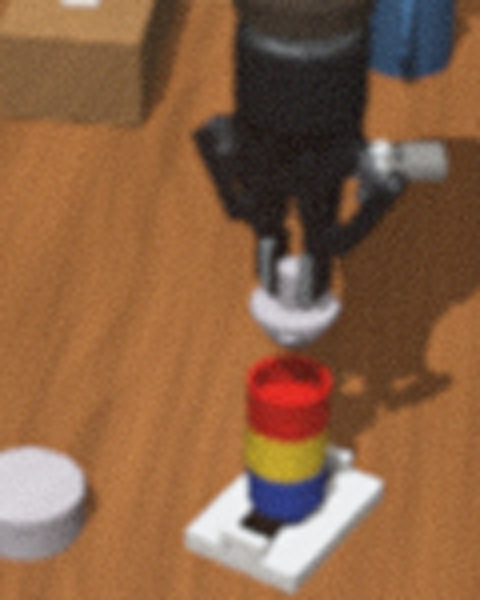

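Request:
{"method": "send_rows", "body": {"moves": [0.03, -0.1, -0.4, 0, 0, 0, 1, 0, 0, -0.7, 0, 0, 0, 1, 0, 0, -0.6, 0, 0, 0, 1, 0, 0, -0.2, 0, 0, 0, 1, 0, 0, 0, 0, 0, 0, 1]}}

```text
time: 33.92
ee_pos: [0.4933, -0.0208, 0.1311]
tcp_rot: [-180.0, 0.0, 64.3]
wrist_force: [-0.5, 0.3, -1.3]
opening: 0.0178
grasp_force: 48.9
```

Request:
{"method": "send_rows", "body": {"moves": [0, 0, -0.08, 0, 0, 0, 1, 0, 0, -0.06, 0, 0, 0, 1, 0, 0, 0, 0, 0, 0, 1]}}

```text
time: 34.3
ee_pos: [0.4935, -0.0209, 0.1281]
tcp_rot: [180.0, -0.0, 64.3]
wrist_force: [-0.7, 0.6, -0.3]
opening: 0.018
grasp_force: 48.9
```

Request:
{"method": "send_rows", "body": {"moves": [0, 0, -0.04, 0, 0, 0, 1, 0, 0, 0, 0, 0, 0, 0.5, 0, 0, 0, 0, 0, 0, 0, 0, 0, 0, 0, 0, 0, -1, 0, 0, 0, 0, 0, 0, -1, 0, 0, 0, 0, 0, 0, -1, 0, 0, 0, 0, 0, 0, -1, 0, 0, 0, 0, 0, 0, -1]}}

```text
time: 35.3
ee_pos: [0.4935, -0.0209, 0.127]
tcp_rot: [-180.0, 0.0, 64.3]
wrist_force: [0.1, 0.3, 0.3]
opening: 0.0856
grasp_force: 0.0
```

Request:
{"method": "send_rows", "body": {"moves": [0, 0, 0.8, 0, 0, 0, -1, 0, 0, 1, 0, 0, 0, -1, 0, 0, 1, 0, 0, 0, -1, 0, 0, 1, 0, 0, 0, -1, 0, -0.8, 0.5, 0, 0, 0, -1, 0, -1, 0, 0, 0, 0, -1, 0, -1, 0, 0, 0, 0, -1, 0, -1, 0, 0, 0, 0, -1]}}

```text
time: 36.3
ee_pos: [0.4935, -0.1166, 0.2346]
tcp_rot: [180.0, -0.0, 64.3]
wrist_force: [0.7, 1.5, 0.4]
opening: 0.0853
grasp_force: 0.0
```

Request:
{"method": "send_rows", "body": {"moves": [0, -1, 0, 0, 0, 0, -1, 0, -1, 0, 0, 0, 0, -1, 0, -1, 0, 0, 0, 0, -1, 0, -0.5, 0, 0, 0, 0, -1, 0, 0, 0, 0, 0, 0, -1, 0, 0, 0, 0, 0, 0, -1]}}

```text
time: 37.05
ee_pos: [0.4935, -0.2027, 0.2346]
tcp_rot: [-180.0, -0.0, 64.3]
wrist_force: [0.1, 0.5, 0.1]
opening: 0.0855
grasp_force: 0.0
```

```bash
python3 - <<'E'
from fit import *
S=shot('side');T=shot('top')
b=cv2.resize(S['color'][140:255,230:340],None,fx=5,fy=5,interpolation=2)[:500]
a=cv2.resize(T['color'][190:240,250:300],None,fx=5,fy=10,interpolation=2)[:500]
cv2.imwrite('pics/c9.png',np.hstack([b,a])[:,:,::-1])
E
```

```text
(no output)
```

View pics/c9.png

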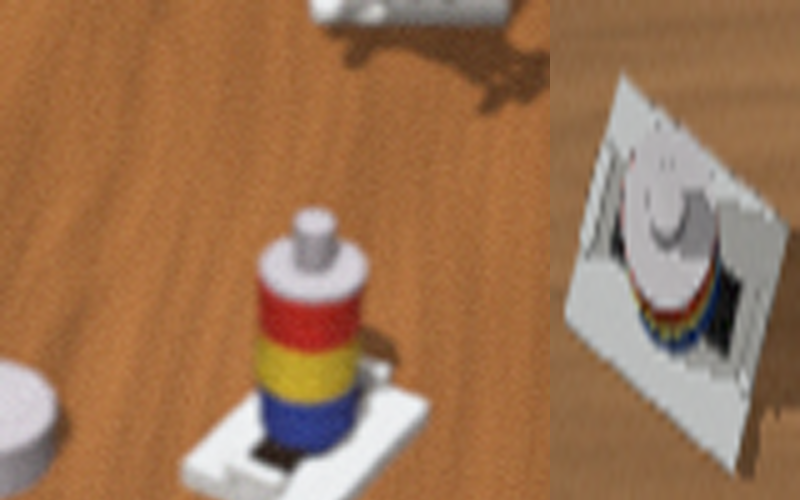

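The tower is complete and upright, with the lid seated at crop (314,260), and the gripper is clear. Handing in.

```bash
python3 -c "
from workcell import bot
print(bot.job_done())"
```

```text
the job is handed in; nothing more can be done
None
```

The pill tower is built in the dock as blue, yellow, red, then lid, all seated upright and released in the last pictures, and the job is handed in (no verdict was returned).

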